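Show which vase goes on the free bat

TASK

Show a helper which pot to move and where it goes: bring the fingertips about 3 cm above the middle of the mouth of the shortest of the three white vases and hold there for two seconds, then point in the same way from about 3 cm above the middle of the one round bat that has no bowl on it, hold there for two seconds, and finish still pointing at it. Touch and move nothing, and do not point at the other vases or at the bowls.

Things in the scene. Friction and masses are not known exactly. Their poses are not given: they have to be found in the camera images.
- short_vase_mouth (a point): Middle of the open mouth, at rim height, of the shortest vase: plain white ceramic cylinder, slightly waisted, 125 mm tall, 70 mm across foot and rim, wall 4 mm, standing loose and upright on the vase board. z axis up. The three vases stand in a row on that board, centres about 115 mm apart, in any order.
- medium_vase_mouth (a point): Middle of the mouth, at rim height, of the medium vase: like the shortest but 160 mm tall. z axis up. Not to be pointed at.
- tall_vase_mouth (a point): Middle of the mouth, at rim height, of the tallest vase: like the shortest but 195 mm tall. z axis up. Not to be pointed at.
- vase_board: Ware board carrying the vases, light wood, fixed to the table, 150 mm (own x) by 360 mm (own y), 20 mm thick. Origin at the centre of its underside, on the table top. It lies on the left or the right of the table, its long side roughly across the robot's view.
- bat_board: Ware board of the same size and wood, on the other side of the table; carries three round bats in a row along its own y, centres about 115 mm apart. Fixed; origin at the centre of its underside.
- free_bat_middle (a point): Middle of the top face of the empty bat: pale plaster disc, 100 mm across, 12 mm thick, fixed flat on the bat board (its top 32 mm above the table). z axis up. The other two bats are just the same but each carries a bowl; the empty one may be any of the three.
- bowl_b_mouth (a point): Middle of the mouth, at rim height, of a terracotta bowl: 90 mm across the rim, 55 mm tall, standing loose on a bat (its rim 87 mm above the table). z axis up.
- bowl_c_mouth (a point): Middle of the mouth, at rim height, of the other terracotta bowl, of the same size, standing loose on another bat. z axis up.
- glaze_jar: Closed glaze jar with a black cap, 60 mm across, 85 mm tall, loose bystander beyond the boards. Origin at the centre of its underside.
- mug: Blue mug with one handle, 80 mm across, 90 mm tall, loose bystander beyond the boards. Origin at the centre of its underside.
- rib: Flat steel shaping rib, an oblong with round ends, 105 mm long (own y), 45 mm wide, 8 mm thick, loose bystander lying on the table beyond the boards. Origin at the centre of its underside.
Mind the look-alikes: they are no part of the job. Leave any yellow look-alike of the part that bears short_vase_mouth alone.

How it is judged:
On the way, in this order (a step that is already met when the one before it is completed fails the run):
1. the hand points at the mouth of the shortest vase for 1.8 s: grasp point (about 19 mm behind the fingertips) within 30 mm of the middle, seen from above, and 20 to 85 mm above the rim (horizontal distance between the grasp point and short_vase_mouth below 0.03 m and z of the grasp point in the frame of short_vase_mouth between 0.02 and 0.085 m), for 1.8 s.
2. then the hand points at the free bat for 1.8 s: grasp point within 35 mm of the middle, seen from above, and 20 to 85 mm above its top (horizontal distance between the grasp point and free_bat_middle below 0.035 m and z of the grasp point in the frame of free_bat_middle between 0.02 and 0.085 m), for 1.8 s.
At the end, for the whole second after the job is handed in: The hand still points at the free bat (grasp point within 35 mm of its middle, seen from above, and 20 to 85 mm above its top), and every vase and bowl stands within 8 mm, and jar, mug and rib within 10 mm, of where it started (all of step 2 and distance of each of short_vase_mouth, medium_vase_mouth, tall_vase_mouth, bowl_b_mouth, bowl_c_mouth from where it was at the start of the episode below 0.008 m and distance of each of glaze_jar, mug, rib from where it was at the start of the episode below 0.01 m); the robot touches nothing.
It fails at once if a vase or a bowl is moved by more than 8 mm, tipped or lifted (distance of any of short_vase_mouth, medium_vase_mouth, tall_vase_mouth, bowl_b_mouth, bowl_c_mouth from where it was at the start of the episode above 0.008 m).
It fails at once if the jar, the mug or the rib is moved by more than 10 mm (distance of any of glaze_jar, mug, rib from where it was at the start of the episode above 0.01 m).
It fails at once if the robot touches anything (contact force over 0.5 N) (contact force between any of the fingers, the arm and anything else above 0.5 N).
It fails at once if the hand points at one of the taller vases or at a bowl (grasp point within 25 mm of the middle of its mouth, seen from above, and less than 60 mm above it) ((horizontal distance between the grasp point and medium_vase_mouth below 0.025 m and z of the grasp point in the frame of medium_vase_mouth below 0.06 m) or (horizontal distance between the grasp point and tall_vase_mouth below 0.025 m and z of the grasp point in the frame of tall_vase_mouth below 0.06 m) or (horizontal distance between the grasp point and bowl_b_mouth below 0.025 m and z of the grasp point in the frame of bowl_b_mouth below 0.06 m) or (horizontal distance between the grasp point and bowl_c_mouth below 0.025 m and z of the grasp point in the frame of bowl_c_mouth below 0.06 m)).
It also fails if it takes over 42 s, if anything falls off the work surface, if the arm or the gripper's body presses on something with over 40 N, if the wrist force passes 120 N, or if a joint passes its speed limit or range.

ROBOT

A 7-joint arm with a two-finger parallel gripper is mounted at the origin on the work surface. World frame = base frame: x ahead of the robot, y to its left, z up, the work surface at z = 0. Lengths are in m, angles in rad, forces in N, time in s.
With the tool pointing down it reaches from about 0.425 to 0.925 m from the base axis. Payload 6.8 kg.
Tool frame: the origin (TCP) lies at the very end of the fingers, on their centre line; the grasp point (between the pads) lies 19 mm behind it; z points along the fingers, y is the line along which they close (so a half turn about z gives the same grasp; the last joint's range is limited). The gripper opens to 85 mm and grips with 20 to 120 N. Pads are 22 mm wide; open, the fingers measure 114 mm over their backs; the gripper's body (76 mm by 85 mm) begins 54 mm behind the grasp point. The pads swing forward as they close: fully open they stand 13 mm farther back than shut.
Start: joints at [-1.214, 0.477, 0.022, 1.555, -0.011, 1.109, -0.083], TCP at [0.303, 0.603, 0.203] pointing down, gripper open.
Joint ranges: [-2.96, 2.96], [-0.34, 2.1], [-1.41, 1.46], [0.24, 2.44], [-1.37, 4.51], [0.17, 1.92], [-2.96, 2.96]. Speed limits (rad/s): [2.39, 2.39, 3.14, 3.14, 3.14, 3.14, 3.14].

INTERFACE

Orientations are given as a rotation vector (axis times angle).
In Python, from bench import get_obs, viewer, r gives the robot as it stands. The module is installed in compiled form; this text tells all that it offers.
- The arm moves only by the tool play_rows, never from a script. Its argument "commands" is a list that holds one entry, the list of rows, each a list of 5 numbers: the gripper's target within -1 to 1 (shut at 1, half-way at 0, fully open at -1), then the shift along the tool's x, y, z scaled (see below), then the turn about the tool's z scaled (see below). A call has 1 to 12 rows; each row is the pose to reach, as a shift and turn from the pose commanded when the call began, along the tool's axes at that moment; what a row does not reach only later rows make up. The controller multiplies each number of a shift by 0.2 m and each number of a turn by pi/2 rad. A row lasts 1/12 s, in which the tool goes at most 41.7 mm and 7.16 degrees, less where a joint would pass 70% of its speed; a pose out of reach is approached as far as the arm can. A call with a number of a shift or a turn outside -1 to 1 is refused whole. A call with a gripper value outside its range is refused whole. The fingers move at their own pace and stop on an object; "grip_force" is the grip in N (left out, the last holds). Time passes only in rows, so rows that repeat a pose let the fingers close. It gives the time, the measured TCP pose, the force, the opening and the grip force at its end, in the units of the state.
- get_obs(): the state, without advancing time (a new reading comes with each control period).
- viewer.grab_frame(name): name is "scene" or "side" or "wrist"; returns a dict with "pixels" (420x560x3 uint8, red, green, blue), "fovy" (degrees; the focal length in pixels is half the picture's height over the tangent of half this angle, whatever the lens; pixels are square), "cx", "cy" (the principal point, pixels), "world_to_cam" (4x4, takes a point from world to camera coordinates); the wrist camera has in their place "hand_eye" (4x4, takes a point from camera to tool coordinates, whose origin is the TCP and whose axes are the flange's). Camera axes: x right, y up, looking along -z (the intrinsics and any distortion apply to the point x, -y, -z); pixel columns grow to the right and rows downward; lengths in m; the calibration is good to about 2 mm. A picture is of the moment at which its call begins: read the wrist's pose just before it. There is no depth.
- r.hand_in(): hands the job in; it is judged then, once.
Trained networks look in a picture, given as the dict that the camera call returned (one of the last four; its "shot" number tells which), for a name from the list of things; names that differ only in an ending like _2 or _b are one class to them, and where a whole thing is asked for, a point or a joint stands for the part that bears it (a point fixed in the world has none). Each returns a list of dicts, best first, with "score" (0 to 1); they miss things now and then, are a little off and sometimes report something else, mostly with a low value. They report only what shows in the picture. A call takes as long as a camera call. They do not tell look-alikes from the thing itself.
- viewer.trace(picture, thing): "pixels" (420x560 bool, what is visible of it) and "rect" ([left, top, right, bottom] in pixels, round what is visible of it).
The state is a dict: "clock": time; "joints": joint angles; "qvel": joint speeds; "tau": joint torques, N m; "tcp_pos": TCP position; "orientation": TCP orientation; "contact_force": force on the tool from outside, world axes, zero at the start; "moment": the same for the moment, N m; "grip_width": finger opening in m; "gripper_force": force on a finger pad.
Only numpy, scipy, OpenCV 4.12 (cv2) and the standard library are available. Lean on these libraries where they do the work, as an engineer would, in place of code of your own. Each camera call takes 0.05 s, during which the arm holds its last target. There are 200 camera calls.

## Working session

There is one attempt and no reset: what is moved stays moved. The work goes in short steps, Python scripts to look and compute and a tool call to move; the robot and the scene stay as the last step left them, time stands still between calls to the robot, and variables do not carry over. Pictures are saved under pics/ and viewed, at most 10 in all, crops included, and the job is handed in when it is done.

Besides the shell and the picture viewer there is one more tool, called after "Emit:" by a JSON object that holds its "method" and its "body". play_rows: Moves the arm, as the interface text tells. Shifts and turns lie within -1 to 1; 1 stands for 0.2 m of shift or pi/2 rad of turn. Its arguments: {"type":"object","properties":{"commands":{"type":"array","items":{"type":"array","items":{"type":"array","items":{"type":"number","minimum":-1,"maximum":1}}}},"grip_force":{"type":"number"}},"required":["commands"]}

```bash
mkdir -p pics
cat > h.py <<'E'
import numpy as np,cv2
from bench import get_obs,viewer,r
from scipy.spatial.transform import Rotation as R
def save(p,n): cv2.imwrite('pics/'+n,cv2.cvtColor(p['pixels'],cv2.COLOR_RGB2BGR))
def ray(p,u,v):
    f=p['pixels'].shape[0]/2/np.tan(np.radians(p['fovy'])/2)
    M=np.linalg.inv(np.array(p['world_to_cam']))
    d=np.array([(u-p['cx'])/f,-(v-p['cy'])/f,-1.])
    return M[:3,3],M[:3,:3]@d
def atz(p,u,v,z):
    o,d=ray(p,u,v); return o+d*(z-o[2])/d[2]
def proj(p,X):
    f=p['pixels'].shape[0]/2/np.tan(np.radians(p['fovy'])/2)
    c=np.array(p['world_to_cam'])@np.append(X,1); return p['cx']+f*c[0]/-c[2],p['cy']+f*c[1]/c[2]
E
python3 - <<'E'
from h import *
o=get_obs();print(o['clock'],o['tcp_pos'],o['orientation'])
for n in ['scene','side']:
    p=viewer.grab_frame(n);save(p,n+'.png');print(n,p.keys(),p['fovy'],p['cx'],p['cy'],np.round(np.linalg.inv(p['world_to_cam'])[:3,3],3))
    for t in ['short_vase_mouth','medium_vase_mouth','tall_vase_mouth','free_bat_middle','bowl_b_mouth']:
        print(t,[(round(d['score'],2),np.round(d['rect']).tolist()) for d in viewer.trace(p,t)])
E
```

```text
0.0 [0.30228574 0.60278617 0.202068  ] [-7.23500849e-01 -3.05684234e+00  2.98245776e-03]
scene dict_keys(['pixels', 'fovy', 'cx', 'cy', 'world_to_cam', 'shot']) 47.22211505175199 278.224173700753 205.38962234637287 [ 1.4   -0.328  0.825]
short_vase_mouth [(0.69, [152.0, 187.0, 176.0, 242.0]), (0.62, [191.0, 181.0, 221.0, 232.0]), (0.57, [215.0, 207.0, 244.0, 271.0])]
medium_vase_mouth [(0.94, [159.0, 210.0, 196.0, 275.0])]
tall_vase_mouth [(0.7, [107.0, 200.0, 157.0, 286.0]), (0.63, [104.0, 237.0, 263.0, 308.0])]
free_bat_middle [(0.74, [301.0, 213.0, 339.0, 239.0])]
bowl_b_mouth [(0.93, [385.0, 184.0, 416.0, 218.0])]
side dict_keys(['pixels', 'fovy', 'cx', 'cy', 'world_to_cam', 'shot']) 42.24074601154332 281.953386457153 210.87045048469608 [ 0.258 -0.871  1.188]
short_vase_mouth [(0.69, [204.0, 279.0, 238.0, 323.0]), (0.61, [214.0, 316.0, 245.0, 367.0]), (0.6, [196.0, 153.0, 275.0, 249.0]), (0.59, [267.0, 244.0, 294.0, 295.0])]
medium_vase_mouth [(0.91, [285.0, 275.0, 315.0, 337.0])]
tall_vase_mouth [(0.62, [302.0, 305.0, 335.0, 378.0])]
free_bat_middle []
bowl_b_mouth [(0.63, [205.0, 145.0, 231.0, 170.0])]
```

View pics/scene.png

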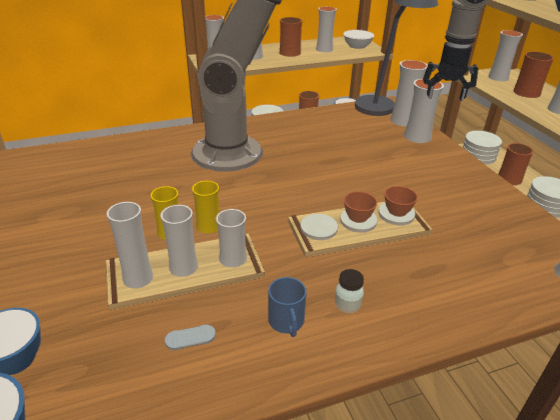

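View pics/side.png

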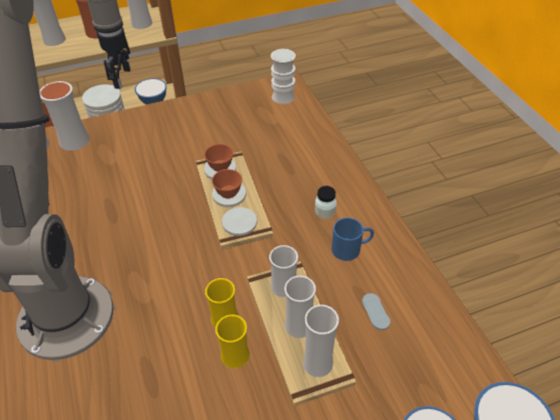

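The scene view shows the white vases at about (131,245), (180,240) and (231,238). The shortest is nearest the bats, with its mouth near (231,218), and the empty bat is at (319,226). In the side view that mouth is near (284,257) and the bat at (239,220). The yellow vases are look-alikes.

Run:
```python
from h import *
s=cv2.imread('pics/scene.png');d=cv2.imread('pics/side.png')
c=lambda im,x,y:cv2.resize(im[y:y+50,x:x+66],None,fx=6,fy=6,interpolation=cv2.INTER_CUBIC)
cv2.imwrite('pics/crop.png',np.vstack([np.hstack([c(s,198,195),c(s,286,202)]),np.hstack([c(d,251,235),c(d,206,196)])]))
```

```text
(no output)
```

View pics/crop.png

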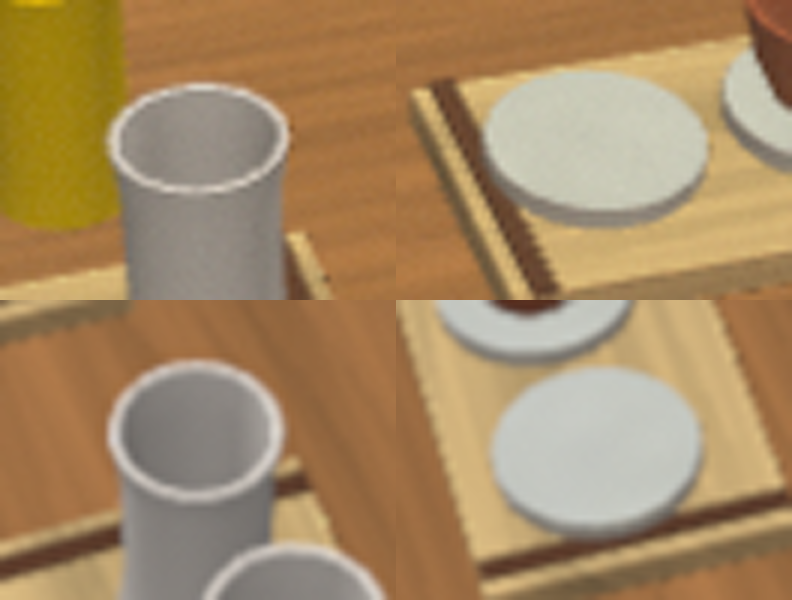

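Run:
```python
from h import *
s=viewer.grab_frame('scene');d=viewer.grab_frame('side')
def tri(a,b):
    A=np.zeros((3,3));B=np.zeros(3);L=[]
    for o,v in (ray(s,*a),ray(d,*b)):
        v=v/np.linalg.norm(v);P=np.eye(3)-np.outer(v,v);A+=P;B+=P@o;L.append((o,P))
    X=np.linalg.solve(A,B);return X.round(3),[round(float(np.linalg.norm(P@(X-o))),4) for o,P in L]
for n,a,b in [('short',(231.2,218.2),(283.7,256.8)),('bat',(319.2,225.5),(239.5,221)),('med',(178,214),(300,288)),('tall',(127,211),(321,318)),
  ('bowl1',(360,202),(228,180)),('bowl2',(400,196),(219,155)),('yel1',(206,187),(221,288)),('yel2',(166,195),(231,326))]: print(n,*tri(a,b))
o=get_obs();print(o['tcp_pos'],R.from_rotvec(o['orientation']).as_matrix().round(3).tolist())
```

```text
short [ 0.541 -0.125  0.141] [0.0002, 0.0002]
bat [0.501 0.123 0.026] [0.0008, 0.0008]
med [ 0.534 -0.243  0.176] [0.0008, 0.0008]
tall [ 0.536 -0.348  0.21 ] [0.0015, 0.0015]
bowl1 [0.507 0.234 0.083] [0.0004, 0.0004]
bowl2 [0.514 0.351 0.08 ] [0.0006, 0.0006]
yel1 [ 0.375 -0.147  0.126] [0.0005, 0.0005]
yel2 [ 0.368 -0.248  0.119] [0.0014, 0.0014]
[0.30256135 0.60342995 0.20314689] [[-0.894, 0.448, 0.0], [0.448, 0.894, 0.0], [0.0, 0.0, -1.0]]
```

Emit:
{"method": "play_rows", "body": {"commands": [[[1, 0, 0, -0.05, 0], [1, 0, 0, -0.1, 0], [1, 0, 0, -0.2, 0], [1, 0, 0, -0.3, 0], [1, 0, 0, -0.4, 0], [1, 0, 0, -0.5, 0], [1, 0, 0, -0.5, 0], [1, 0, 0, -0.5, 0]]]}}

```text
clock: 1.37
tcp_pos: [0.303, 0.6043, 0.3056]
orientation: [0.724, 3.057, 0.007]
contact_force: [-0.6, -0.2, -1.0]
grip_width: -0.0001
gripper_force: 0.0
```

Emit:
{"method": "play_rows", "body": {"commands": [[[1, -0.04, -0.04, 0, 0], [1, -0.12, -0.12, 0, 0], [1, -0.2, -0.2, 0, 0], [1, -0.3, -0.3, 0, 0], [1, -0.4, -0.4, 0, 0], [1, -0.5, -0.5, 0, 0], [1, -0.6, -0.6, 0, 0], [1, -0.7, -0.7, 0, 0], [1, -0.8, -0.8, 0, 0], [1, -0.86, -0.86, 0, 0], [1, -0.9, -0.9, 0, 0], [1, -0.9, -0.9, 0, 0]]]}}

```text
clock: 2.37
tcp_pos: [0.3837, 0.3585, 0.3026]
orientation: [-0.73, -3.056, 0.003]
contact_force: [0.7, -1.0, 0.6]
grip_width: -0.0003
gripper_force: 0.0
```

Emit:
{"method": "play_rows", "body": {"commands": [[[1, -0.04, -0.04, 0, 0], [1, -0.12, -0.12, 0, 0], [1, -0.2, -0.2, 0, 0], [1, -0.3, -0.3, 0, 0], [1, -0.4, -0.4, 0, 0], [1, -0.5, -0.5, 0, 0], [1, -0.6, -0.6, 0, 0], [1, -0.7, -0.7, 0, 0], [1, -0.8, -0.8, 0, 0], [1, -0.86, -0.86, 0, 0], [1, -0.9, -0.9, 0, 0], [1, -0.9, -0.9, 0, 0]]]}}

```text
clock: 3.37
tcp_pos: [0.4635, 0.1186, 0.303]
orientation: [0.727, 3.056, -0.001]
contact_force: [-0.4, 0.5, -0.5]
grip_width: 0.0001
gripper_force: 0.0
```

Emit:
{"method": "play_rows", "body": {"commands": [[[1, -0.04, -0.04, 0, 0], [1, -0.12, -0.12, 0, 0], [1, -0.2, -0.2, 0, 0], [1, -0.3, -0.3, 0, 0], [1, -0.4, -0.4, 0, 0], [1, -0.5, -0.5, 0, 0], [1, -0.6, -0.6, 0, 0], [1, -0.7, -0.7, 0, 0], [1, -0.8, -0.8, 0, 0], [1, -0.86, -0.86, 0, 0], [1, -0.9, -0.9, 0, 0], [1, -0.9, -0.9, 0, 0]]]}}

```text
clock: 4.37
tcp_pos: [0.544, -0.122, 0.3027]
orientation: [-0.725, -3.057, 0.002]
contact_force: [0.5, -0.0, -0.1]
grip_width: -0.0
gripper_force: 0.0
```

Run:
```python
from h import *
o=get_obs();p=viewer.grab_frame('wrist');T=np.eye(4);T[:3,:3]=R.from_rotvec(o['orientation']).as_matrix();T[:3,3]=o['tcp_pos']
p['world_to_cam']=np.linalg.inv(T@np.array(p['hand_eye']))
im=cv2.cvtColor(p['pixels'],cv2.COLOR_RGB2BGR)
for X in [(0.541,-0.125,.145),(.534,-.243,.18),(.501,.123,.032)]:
    u=proj(p,X);print(u)
    if abs(u[0])<2000 and abs(u[1])<2000: cv2.circle(im,(int(u[0]),int(u[1])),3,(0,0,255),-1)
cv2.imwrite('pics/w.png',im)
```

```text
(np.float64(273.76937943990987), np.float64(175.59878564479487))
(np.float64(161.67319159332447), np.float64(231.1846049061176))
(np.float64(443.64433211983385), np.float64(33.94001021802691))
```

View pics/w.png

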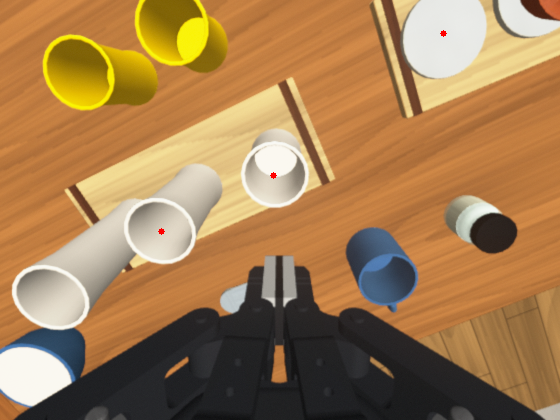

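The wrist view shows the projected points on the mouth centre (275,174) and the bat centre (444,36), so the estimates hold. I'll descend over the short vase.

Emit:
{"method": "play_rows", "body": {"commands": [[[1, 0, 0, 0.04, 0], [1, 0, 0, 0.1, 0], [1, 0, 0, 0.18, 0], [1, 0, 0, 0.26, 0], [1, 0, 0, 0.34, 0], [1, 0, 0, 0.42, 0], [1, 0, 0, 0.5, 0], [1, 0, 0, 0.56, 0], [1, 0, -0.01, 0.6, 0], [1, 0, -0.02, 0.63, 0], [1, 0, -0.02, 0.64, 0], [1, 0, -0.02, 0.64, 0]]]}}

```text
clock: 5.42
tcp_pos: [0.5414, -0.1249, 0.175]
orientation: [-0.724, -3.057, 0.0]
contact_force: [0.1, 0.3, 0.9]
grip_width: -0.0003
gripper_force: 0.0
```

Emit:
{"method": "play_rows", "body": {"commands": [[[1, 0, 0, 0, 0], [1, 0, 0, 0, 0], [1, 0, 0, 0, 0], [1, 0, 0, 0, 0], [1, 0, 0, 0, 0], [1, 0, 0, 0, 0], [1, 0, 0, 0, 0], [1, 0, 0, 0, 0], [1, 0, 0, 0, 0], [1, 0, 0, 0, 0], [1, 0, 0, 0, 0], [1, 0, 0, 0, 0]]]}}

```text
clock: 6.42
tcp_pos: [0.5414, -0.125, 0.1751]
orientation: [-0.724, -3.057, -0.0]
contact_force: [0.1, -0.1, -0.3]
grip_width: 0.0
gripper_force: 0.0
```

Emit:
{"method": "play_rows", "body": {"commands": [[[1, 0, 0, 0, 0], [1, 0, 0, 0, 0], [1, 0, 0, 0, 0], [1, 0, 0, 0, 0], [1, 0, 0, 0, 0], [1, 0, 0, 0, 0], [1, 0, 0, 0, 0], [1, 0, 0, 0, 0], [1, 0, 0, 0, 0], [1, 0, 0, 0, 0], [1, 0, 0, 0, 0], [1, 0, 0, 0, 0]]]}}

```text
clock: 7.42
tcp_pos: [0.5414, -0.1249, 0.1751]
orientation: [0.724, 3.057, 0.0]
contact_force: [-1.1, -0.6, 0.1]
grip_width: 0.0001
gripper_force: 0.0
```

Run:
```python
from h import *
p=viewer.grab_frame('side');save(p,'s2.png');print(get_obs()['tcp_pos'])
```

```text
[ 0.54140959 -0.12493147  0.17508374]
```

View pics/s2.png

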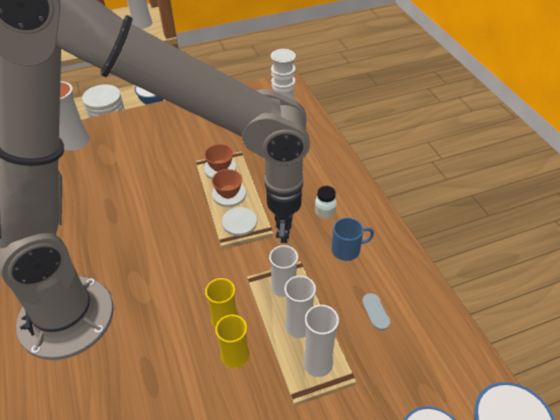

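The side view shows the fingertips at (284,240), right above the short vase's mouth at (284,257), with nothing disturbed. I'll hold briefly, then rise and go to the bat.

Emit:
{"method": "play_rows", "body": {"commands": [[[1, 0, 0, 0, 0], [1, 0, 0, 0, 0], [1, 0, 0, 0, 0], [1, 0, 0, 0, 0], [1, 0, 0, -0.05, 0], [1, 0, 0, -0.12, 0], [1, 0, 0, -0.2, 0], [1, 0, 0, -0.28, 0], [1, 0, 0, -0.36, 0], [1, 0, 0, -0.4, 0], [1, 0, 0, -0.4, 0]]]}}

```text
clock: 8.38
tcp_pos: [0.5427, -0.1253, 0.2575]
orientation: [0.723, 3.053, 0.001]
contact_force: [1.2, 0.0, -0.0]
grip_width: -0.0
gripper_force: 0.0
```

Emit:
{"method": "play_rows", "body": {"commands": [[[1, 0.036, 0.05, 0, 0], [1, 0.108, 0.15, 0, 0], [1, 0.18, 0.25, 0, 0], [1, 0.252, 0.35, 0, 0], [1, 0.324, 0.45, 0, 0], [1, 0.396, 0.55, 0, 0], [1, 0.468, 0.65, 0, 0], [1, 0.54, 0.75, 0, 0], [1, 0.612, 0.85, 0, 0], [1, 0.684, 0.95, 0, 0], [1, 0.72, 1, 0, 0], [1, 0.72, 1, 0, 0]]]}}

```text
clock: 9.38
tcp_pos: [0.5014, 0.1215, 0.2543]
orientation: [-0.715, -3.058, -0.0]
contact_force: [0.1, -1.2, -0.5]
grip_width: -0.0002
gripper_force: 0.0
```

Emit:
{"method": "play_rows", "body": {"commands": [[[1, 0.01, 0.02, 0.05, 0], [1, 0.01, 0.02, 0.15, 0], [1, 0.01, 0.02, 0.25, 0], [1, 0.01, 0.02, 0.35, 0], [1, 0.01, 0.02, 0.45, 0], [1, 0.01, 0.02, 0.55, 0], [1, 0.01, 0.02, 0.65, 0], [1, 0.01, 0.02, 0.75, 0], [1, 0.01, 0.02, 0.84, 0], [1, 0.01, 0.02, 0.91, 0], [1, 0.01, 0.02, 0.95, 0], [1, 0.01, 0.02, 0.95, 0]]]}}

```text
clock: 10.38
tcp_pos: [0.5011, 0.1207, 0.0631]
orientation: [-0.726, -3.054, 0.005]
contact_force: [-0.2, 0.1, -0.0]
grip_width: -0.0001
gripper_force: 0.0
```

Emit:
{"method": "play_rows", "body": {"commands": [[[1, 0, 0, 0, 0], [1, 0, 0, 0, 0], [1, 0, 0, 0, 0], [1, 0, 0, 0, 0], [1, 0, 0, 0, 0], [1, 0, 0, 0, 0], [1, 0, 0, 0, 0], [1, 0, 0, 0, 0], [1, 0, 0, 0, 0], [1, 0, 0, 0, 0], [1, 0, 0, 0, 0], [1, 0, 0, 0, 0]]]}}

```text
clock: 11.38
tcp_pos: [0.5024, 0.1229, 0.0651]
orientation: [-0.723, -3.057, -0.0]
contact_force: [0.5, -0.4, 0.2]
grip_width: -0.0004
gripper_force: 0.0
```

Emit:
{"method": "play_rows", "body": {"commands": [[[1, 0, 0, 0, 0], [1, 0, 0, 0, 0], [1, 0, 0, 0, 0], [1, 0, 0, 0, 0], [1, 0, 0, 0, 0], [1, 0, 0, 0, 0], [1, 0, 0, 0, 0], [1, 0, 0, 0, 0], [1, 0, 0, 0, 0], [1, 0, 0, 0, 0], [1, 0, 0, 0, 0], [1, 0, 0, 0, 0]]]}}

```text
clock: 12.38
tcp_pos: [0.5024, 0.1228, 0.0651]
orientation: [-0.724, -3.057, -0.0]
contact_force: [-0.2, -0.5, 0.6]
grip_width: -0.0
gripper_force: 0.0
```

Run:
```python
from h import *
p=viewer.grab_frame('scene');save(p,'s3.png');print(get_obs()['tcp_pos'])
```

```text
[0.50233634 0.12286262 0.06508516]
```

View pics/s3.png

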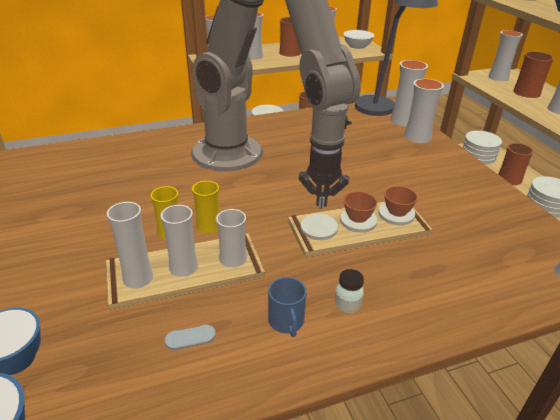

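The fingertips at (322,206) are above the empty bat at (319,226), and everything else is where it was. I'll hold a little longer, then hand in.

Emit:
{"method": "play_rows", "body": {"commands": [[[1, 0, 0, 0, 0], [1, 0, 0, 0, 0], [1, 0, 0, 0, 0], [1, 0, 0, 0, 0], [1, 0, 0, 0, 0], [1, 0, 0, 0, 0]]]}}

```text
clock: 12.93
tcp_pos: [0.5024, 0.1229, 0.0651]
orientation: [-0.724, -3.057, -0.0]
contact_force: [-0.2, 0.5, 0.1]
grip_width: 0.0
gripper_force: 0.0
```

```bash
python3 -c "
from h import *
print(r.hand_in())"
```

```text
the job is handed in; nothing more can be done
None
```

I pointed at the shortest vase and then at the empty bat, each from about 3 cm for over two seconds, and handed in at about 13 s still pointing at the bat; the pictures show nothing touched or moved, but the hand-in returned no verdict.

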